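# Clamp the parts washer and hold its sprung lid at the marker

### The job

Swing the parts washer's hold-down bar shut until it is fully home in its catch on the side of the tub, so the tub cannot lift. Only then raise the sprung lid, which has a handle at its front, until it lines up with the pointer-like marker arm beside it, and finish while still holding it there, steady: the lid falls shut if let go. Leave the marker as set and do not disturb the things standing around.

Things in the scene. Friction and masses are not known exactly. Their poses are not given: they have to be found in the camera images.
- washer: The parts washer, bolted down: grey tub 200 (x) x 260 (y) mm, rim 104 mm above the bench, on an aluminium plate 300 x 400 x 10 mm. Origin: centre of the plate's underside. x points from the tub's front (handle, robot side) to its back (hinge), y to its left, z up. Beside its left wall, at y = +150 mm, a fixed upright steel-rod arc of 215 mm radius about the hinge, top 296 mm above the bench.
- catch (a point): The catch: centre of the slot of a C-shaped bracket on the tub's right (-y) wall, open to -y, 66 mm above the bench, at (-45, -165) mm in the washer's frame. The bracket is 16 mm long in x, reaches 21 mm further out than this point, and its top is 84 mm above the bench (tub's frame axes).
- latch (a joint): Angle (rad) of the hold-down bar, a flat steel bar (130 x 16 x 8 mm) swinging level about an upright post at the plate's front right. 0 = home in the catch against its stop, pointing along the washer's +x; it grows (to 1.7) as the bar swings out to the right (clockwise from above); at 1.57 it points along the washer's -y. It stays where left (friction about 1 N at the knob).
- latch_pivot (a point): Point on the swing axis of the hold-down bar (the axis is vertical), at the bar's mid-thickness, 66 mm above the bench; at (-90, -165) mm in the washer's frame.
- latch_knob (a point): Centre of the top end of the upright round knob near the free end of the hold-down bar, 115 mm from the pivot. The black knob is 18 mm across and 56 mm tall: it stands on the bar from 70 mm up to 126 mm above the bench. When home its side is 26 mm from the tub's wall.
- lid (a joint): Angle (rad) of the steel lid (206 x 268 x 6 mm, about 0.4 kg), hinged at the back rim of the tub; 0 = shut, level, top about 111 mm above the bench; it grows (at most 1.25) as the front rises. A spring adds to its weight to pull it shut: some 3 to 8 N upwards at the handle hold it.
- lid_hinge (a point): Middle of the lid's hinge line (which runs along the washer's y), 104 mm above the bench. The point turns with the lid: its x axis lies in the lid's plane and points from the handle to the hinge.
- pull (a point): The lid's front handle, fixed to the lid: a round dark bar 12 mm thick, 110 mm long along y, carried by two stems of the same bar at its ends. This point: the bar's middle, 247 mm from the hinge line in front of it, 108 mm above the bench when shut, its centreline 39 mm clear of the lid's front lip; nothing under it but the plate. Axes as the lid's.
- marker (a joint): Angle (rad) at which the marker arm is set, about the same hinge line and in the same sense as the lid: the lid is at the mark when lid equals marker. Very stiff; not to be moved.
- marker_tip (a point): Free front end of the marker arm, a plain aluminium 10 mm rod 235 mm long that starts at the hinge line, 163 mm to the left of the lid's middle, outside the quadrant arc. The point's x axis points along the arm to the hinge: parallel to the lid when the lid is at the mark.
- damper: Bystander: upright shock absorber body, aluminium tube 50 mm across, 215 mm tall with its rod end, black collar 68 mm across. Origin: centre of its foot.
- spray: Bystander: upright can 60 mm across, 190 mm tall. Origin: centre of its foot.
- spanner: Bystander: steel spanner 170 mm long lying along its x axis. Origin: under its middle.

How it is judged:
On the way:
1. the hold-down bar is home in its catch (value of joint latch below 0.08 rad and value of joint lid below 0.1 rad), for 0.2 s.
At the end, for the whole second after the job is handed in: The hold-down bar is within 0.08 rad of fully home; the lid is within 0.07 rad (4 degrees) of the marker arm and still (under 0.06 rad/s), carried by the fingers (over 1.5 N of contact); the marker has not been moved (6 mm) (value of joint latch below 0.08 rad and angle between the x axis of lid_hinge and the x axis of marker_tip, either way round below 0.07 rad and velocity of joint lid between -0.06 and 0.06 rad/s and contact force between the fingers and lid above 1.5 N and distance of marker_tip from where it was at the start of the episode below 0.006 m); the arm keeps its last pose, push and grip.
It fails at once if the lid is lifted (over 0.1 rad) while the hold-down bar is out of its catch (over 0.12 rad) (value of joint lid above 0.1 rad and value of joint latch above 0.12 rad).
It fails at once if the marker is moved by more than 10 mm (distance of marker_tip from where it was at the start of the episode above 0.01 m).
It fails at once if the damper is moved by more than 20 mm (distance of damper from where it was at the start of the episode above 0.02 m).
It fails at once if the spray is moved by more than 20 mm (distance of spray from where it was at the start of the episode above 0.02 m).
It fails at once if the spanner is moved by more than 20 mm (distance of spanner from where it was at the start of the episode above 0.02 m).
It also fails if it takes over 54 s, if anything falls off the work surface, if the arm or the gripper's body presses on something with over 40 N, if the wrist force passes 120 N, or if a joint passes its speed limit or range.

### The arm

A 7-joint arm with a two-finger parallel gripper is mounted at the origin on the work surface. World frame = base frame: x ahead of the robot, y to its left, z up, the work surface at z = 0. Lengths are in m, angles in rad, forces in N, time in s.
With the tool pointing down it reaches from about 0.4 to 0.875 m from the base axis. Payload 6.5 kg.
Tool frame: the origin (TCP) lies midway between the tips of the shut fingers; the grasp point (between the pads) lies 19 mm behind it; z points along the fingers, x is the direction in which the jaws open and shut, and the axes are right-handed (so a half turn about z gives the same grasp; the last joint's range is limited). The gripper opens to 88 mm and grips with 3 to 60 N. Pads are 18 mm wide; open, the fingers measure 123 mm over their backs; the gripper's body (75 mm by 187 mm) begins 45 mm behind the grasp point.
Start: joints at [-1.245, 0.536, -0.004, 1.538, 0.003, 1.067, -0.071], TCP at [0.248, 0.601, 0.239] pointing down, gripper open.
Joint ranges: [-2.7, 2.7], [-0.37, 2.16], [-1.27, 1.26], [0.24, 2.4], [-1.31, 4.45], [0.19, 1.91], [-2.76, 2.76]. Speed limits (rad/s): [2.39, 2.39, 3.14, 3.14, 3.14, 3.14, 3.14].

### API

Orientations are given as a rotation vector (axis times angle).
In Python, from workcell import state, grab_frame, sign_off, trace gives the robot as it stands.
- The arm moves only by the tool step_arm, never from a script. Its argument "moves" is a list that holds one entry, the list of rows, each a list of 7 numbers: the turn, a rotation vector about the tool's x, y, z in units of 5 degrees (1.0 is 5 degrees), then the shift along the tool's x, y, z in units of 40 mm (1.0 is 40 mm), then the finger opening in mm, from 0 to 88.1. In form: [[[wx, wy, wz, dx, dy, dz, grip], ...]]. A call has 1 to 5 rows; each row is the pose to reach, as a shift and turn from the pose commanded when the call began, along the tool's axes at that moment; what a row does not reach only later rows make up. A row lasts 1/10 s, in which the tool goes at most 50 mm and 8.59 degrees, less where a joint would pass 70% of its speed; a pose out of reach is approached as far as the arm can. A call with a gripper value outside its range is refused whole. The fingers move at their own pace and stop on an object; the grip force is fixed at half the most. Time passes only in rows, so rows that repeat a pose let the fingers close. It gives the time, the measured TCP pose, the force and the opening at its end, in the units of the state.
- state(): the state, without advancing time (a new reading comes with each control period).
- grab_frame(name): name is "side" or "top" or "wrist"; returns a dict with "color" (480x640x3 uint8, blue, green, red), "fx", "fy", "cx", "cy" (pixels), "camera_from_world" (4x4, takes a point from world to camera coordinates). Camera axes: x right, y down, z forward; pixel columns grow to the right and rows downward; lengths in m; the calibration is good to about 2 mm. A picture is of the moment at which its call begins. There is no depth.
- sign_off(): hands the job in, once; it reports no verdict.
Trained networks look in a picture, given as the dict that the camera call returned (one of the last four; its "shot" number tells which), for a name from the list of things; names that differ only in an ending like _2 or _b are one class to them, and where a whole thing is asked for, a point or a joint stands for the part that bears it (a point fixed in the world has none). Each returns a list of dicts, best first, with "score" (0 to 1); they miss things now and then, are a little off and sometimes report something else, mostly with a low value. They report only what shows in the picture. A call takes as long as a camera call.
- trace(picture, name): "region" (480x640 bool, what is visible of it) and "location" ([column, row] in pixels, amid what is visible of it).
The state is a dict: "clock": time; "joint_positions": joint angles; "qd": joint speeds; "joint_torque": joint torques, N m; "tcp_pos": TCP position; "orientation": TCP orientation; "force": force on the tool from outside, world axes, zero at the start; "ft_torque": the same for the moment, N m; "finger_gap": opening from 0.0 (shut) to 1.0 (fully open).
Only numpy, scipy, OpenCV 4.12 (cv2) and the standard library are available. Lean on these libraries where they do the work, as an engineer would, in place of code of your own. Each camera call takes 0.05 s, during which the arm holds its last target.

## Working session

There is one attempt and no reset: what is moved stays moved. The work goes in short steps, Python scripts to look and compute and a tool call to move; the robot and the scene stay as the last step left them, time stands still between calls to the robot, and variables do not carry over. Pictures are saved under pics/ and viewed, and the job is handed in when it is done.

Besides the shell and the picture viewer there is one more tool, called after ">>>" as name([rows], argument=value, ...), one row to a line, values as JSON. step_arm: Moves the arm, as the interface text tells. Its arguments: {"type":"object","properties":{"moves":{"type":"array","items":{"type":"array","items":{"type":"array","items":{"type":"number"}}}}},"required":["moves"]}

```bash
mkdir -p pics; ls
python3 - <<'E'
from workcell import *
import cv2
s=state();print({k:(v if not hasattr(v,'round') else v) for k,v in s.items()})
for n in("side","top","wrist"):
    f=grab_frame(n);cv2.imwrite(f"pics/a_{n}.png",f["color"]);print(n,f["fx"],f["cx"],f["cy"],f["camera_from_world"])
E
```

```text
pics
{'clock': 0.0, 'joint_positions': array([-1.24518225,  0.53717331, -0.00443106,  1.53885932,  0.00260912,
        1.06729936, -0.07123654]), 'qd': array([ 4.06740525e-04, -2.02369698e-03,  1.21679428e-03, -1.40325822e-04,
       -5.53828774e-05,  1.59751611e-03, -5.96006051e-04]), 'joint_torque': array([ 3.21709449e-04, -5.70990586e+01,  9.90954749e-01, -2.51600218e+01,
       -5.62844588e-02,  1.78005657e-02,  1.72506866e-04]), 'tcp_pos': array([0.248001  , 0.60016548, 0.23783991]), 'orientation': array([ 2.61044191e+00,  1.74597573e+00, -2.13410701e-03]), 'force': array([0.03675617, 0.13935291, 0.0809517 ]), 'ft_torque': array([ 0.00583825,  0.0353596 , -0.00766439]), 'finger_gap': 1.0001309721605147}
side 467.2056287959405 318.9469399464155 244.69965327512244 [[-0.99852811 -0.0538599  -0.00638103  0.59142516]
 [-0.02637645  0.58503541 -0.81057872  0.06919619]
 [ 0.04739082 -0.80921733 -0.58559493  1.0645855 ]
 [ 0.          0.          0.          1.        ]]
top 540.1153594853674 321.4339730214939 243.30366640060788 [[-0.00394197 -0.99993481  0.01071663  0.03138224]
 [-0.99747045  0.0031712  -0.07101162  0.59476263]
 [ 0.07097301 -0.01096945 -0.99741792  1.38424345]
 [ 0.          0.          0.          1.        ]]
wrist 342.12543908020774 317.28783792305757 243.5046850299454 [[ 0.3818149   0.92423639 -0.00211479 -0.64898358]
 [ 0.88717366 -0.36586036  0.28119228 -0.03912841]
 [ 0.25911442 -0.10923959 -0.95964912  0.39063801]
 [ 0.          0.          0.          1.        ]]
```

View pics/a_top.png

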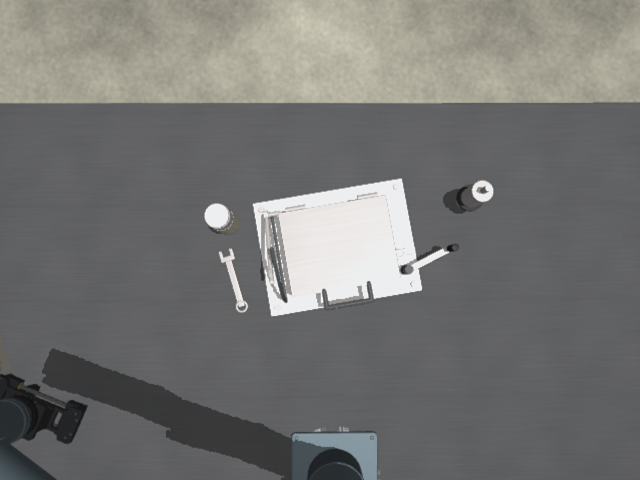

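View pics/a_side.png

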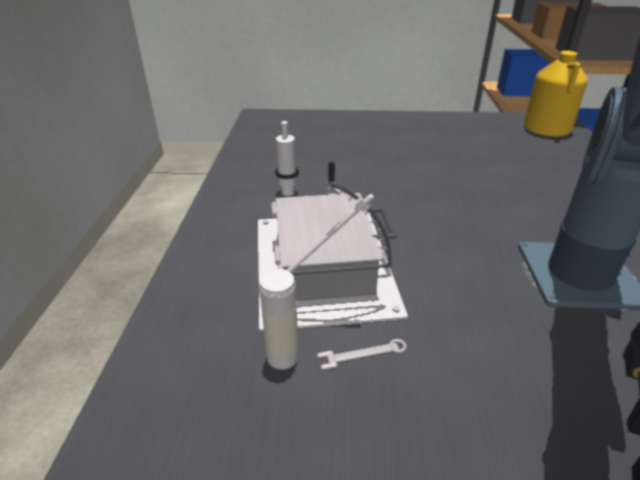

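The top view shows the plate corners near (402,180), (254,204), (271,316) and (422,290). The bar's knob is near (454,247) and its post near (406,269). The side view shows the marker arm rising from about (290,270) to (369,200), the spray at (280,320), and the spanner at (362,353).

```bash
cat > h.py <<'E'
from workcell import *
import cv2,numpy as np
from scipy.optimize import least_squares
from scipy.spatial.transform import Rotation as R
def proj(f,p):
    p=np.atleast_2d(p);M=np.array(f["camera_from_world"]);c=p@M[:3,:3].T+M[:3,3]
    return np.c_[f["fx"]*c[:,0]/c[:,2]+f["cx"],f["fy"]*c[:,1]/c[:,2]+f["cy"]]
def ray(f,uv):
    M=np.array(f["camera_from_world"]);Rm=M[:3,:3];o=-Rm.T@M[:3,3]
    d=Rm.T@np.array([(uv[0]-f["cx"])/f["fx"],(uv[1]-f["cy"])/f["fy"],1]);return o,d/np.linalg.norm(d)
def atz(f,uv,z):
    o,d=ray(f,uv);return o+d*(z-o[2])/d[2]
E
python3 - <<'E'
from h import *
np.set_printoptions(precision=4,suppress=True)
t=grab_frame("top");s=grab_frame("side")
for n in("washer","lid","latch","latch_knob","pull","marker","marker_tip","damper","spray","spanner"):
    for nm,f in(("top",t),("side",s)):
        r=trace(f,n)
        if r:
            ys,xs=np.nonzero(r[0]["region"]);
            print(n,nm,round(r[0]["score"],2),r[0]["location"],xs.min(),xs.max(),ys.min(),ys.max(),len(r))
            cv2.imwrite(f"pics/m_{n}_{nm}.png",r[0]["region"]*255)
        else: print(n,nm,None)
for uv in((402,180),(254,204),(271,316),(422,290)): print(atz(t,uv,.01))
im=cv2.resize(t["color"][160:330,190:510],(800,425),interpolation=cv2.INTER_CUBIC);cv2.imwrite("pics/b_top.png",im)
im=cv2.resize(s["color"][150:390,230:430],(600,720)[0:2],interpolation=cv2.INTER_CUBIC)[:600];cv2.imwrite("pics/b_side.png",im)
E
```

```text
washer top 0.82 [337.0, 246.1] 253 458 178 316 2
washer side 0.69 [334.3, 256.5] 257 406 162 330 1
lid top 0.74 [233.0, 276.8] 219 246 249 311 2
lid side 0.91 [323.9, 229.8] 275 395 193 266 1
latch top 0.71 [427.1, 262.2] 406 457 245 272 1
latch side 0.69 [335.0, 255.1] 257 407 162 331 3
latch_knob top 0.81 [426.6, 259.6] 404 457 245 273 1
latch_knob side 0.63 [326.5, 232.1] 276 394 194 266 2
pull top 0.81 [335.0, 247.1] 278 399 195 309 1
pull side 0.69 [326.4, 232.7] 275 395 193 266 1
marker top 0.52 [266.4, 240.9] 263 273 211 282 1
marker side 0.62 [335.7, 225.1] 286 372 194 272 1
marker_tip top 0.53 [271.7, 250.8] 264 274 211 284 1
marker_tip side 0.66 [337.7, 227.9] 287 372 195 271 1
damper top None
damper side 0.8 [285.3, 161.9] 275 298 120 195 1
spray top 0.6 [223.4, 216.0] 205 240 204 235 1
spray side 0.84 [276.9, 317.8] 259 297 269 368 1
spanner top 0.71 [234.5, 272.6] 219 245 250 307 1
spanner side None
[ 0.7631 -0.1849  0.01  ]
[0.6999 0.2062 0.01  ]
[0.407  0.1608 0.01  ]
[ 0.4726 -0.233   0.01  ][ WARN:0@5.630] global loadsave.cpp:1063 imwrite_ Unsupported depth image for selected encoder is fallbacked to CV_8U.
```

View pics/b_top.png

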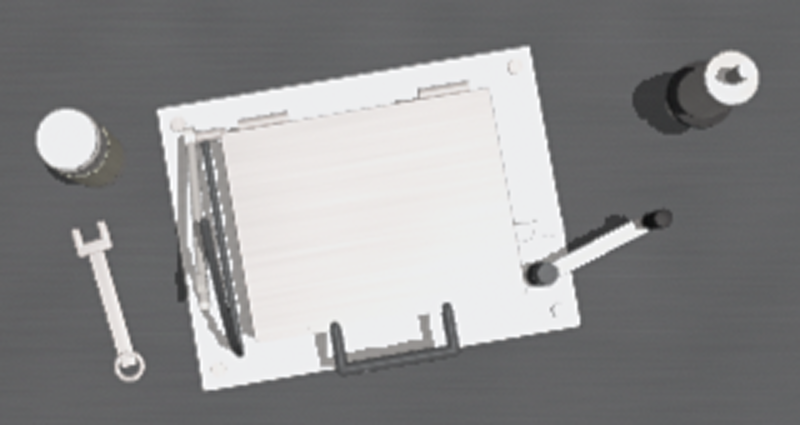

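View pics/b_side.png

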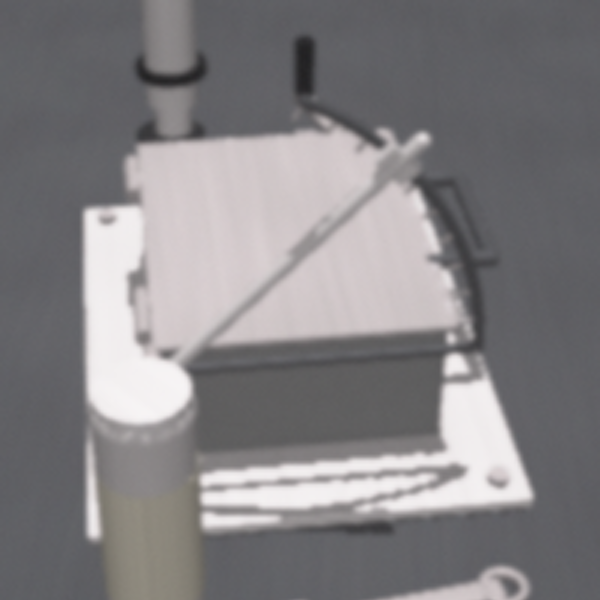

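Run:
```python
from h import *
np.set_printoptions(precision=4,suppress=True)
t=grab_frame("top");s=grab_frame("side")
C=lambda x,y:np.array([(x+.5)/2.5-.5+190,(y+.5)/2.5-.5+160])
S=lambda x,y:np.array([(x+.5)/3-.5+230,(y+.5)/3-.5+150])
pl=np.array([[.15,-.2,.01],[.15,.2,.01],[-.15,.2,.01],[-.15,-.2,.01]])
uv=np.array([C(530,47),C(158,109),C(205,390),C(580,324)])
def W(q,p): 
    p=np.atleast_2d(p);c,s_=np.cos(q[2]),np.sin(q[2]);return np.c_[q[0]+c*p[:,0]-s_*p[:,1],q[1]+s_*p[:,0]+c*p[:,1],p[:,2]]
uvs=np.array([S(85,208),S(532,498)]);pls=np.array([[.15,-.2,.01],[-.15,.2,.01]])
def knob(a): return [-.09+.115*np.cos(a),-.165-.115*np.sin(a),.126]
def mk(a): return [.1-.235*np.cos(a),.163,.104+.235*np.sin(a)]
f=lambda q:np.r_[(proj(t,W(q,pl))-uv).ravel()]
r=least_squares(f,[.58,0,-.15]);q=r.x;print("washer",q,np.degrees(q[2]),"res",r.fun)
d=lambda a:proj(s,W(q,pls))-uvs
print("side corner err (BR, FL)",d(0))
kt=C(664,217);ks=S(305,38)
for p,u,n in((t,kt,"top"),(s,ks,"side")):
    r=least_squares(lambda a:(proj(p,W(q,knob(a[0])))-u).ravel(),[1.2]);print("latch",n,r.x,r.fun)
# pure measured knob
print("knob top ray z.126 ",atz(t,kt,.126),atz(s,ks,.126))
mt=C(207,307);ms=S(425,142)
for p,u,n in((t,mt,"top"),(s,ms,"side")):
    r=least_squares(lambda a:(proj(p,W(q,mk(a[0])))-u).ravel(),[.6]);print("marker",n,r.x,r.fun)
r=least_squares(lambda a:np.r_[(proj(t,W(q,mk(a[0])))-mt).ravel(),(proj(s,W(q,mk(a[0])))-ms).ravel()],[.6]);print("marker both",r.x,r.fun)
pu=W(q,[-.147,0,.108]);print("pull",pu,proj(t,pu),C(397,362),proj(s,pu))
np.save("q.npy",q)
st=state();print(R.from_rotvec(st["orientation"]).as_matrix(),st["clock"])
print("damper foot",atz(s,S(172,135),0),"spray top",atz(t,C(69,140),.19))
```

```text
washer [ 0.5878 -0.0121  0.1664] 9.535405521794122 res [ 0.107  -0.668  -0.3234 -0.3008 -0.5259  0.3894  0.7494  0.5332]
side corner err (BR, FL) [[-1.5361  0.5028]
 [-1.0522  0.0501]]
latch top [1.2667] [-0.1032  0.0548]
latch side [1.312] [0.0755 0.4193]
knob top ray z.126  [ 0.5786 -0.2925  0.126 ] [ 0.5741 -0.297   0.126 ]
marker top [0.7742] [-0.4067  0.1012]
marker side [0.7738] [-1.4364  1.608 ]
marker both [0.7739] [-0.4014  0.1223 -1.447   1.5985]
pull [[ 0.4428 -0.0364  0.108 ]] [[349.1883 303.2732]] [348.5 304.5] [[385.8064 221.8928]]
[[ 0.3819  0.9242  0.    ]
 [ 0.9242 -0.3819  0.    ]
 [ 0.      0.     -1.    ]] 1.35
damper foot [ 0.7044 -0.3375  0.    ] spray top [0.647  0.2695 0.19  ]
```

```bash
cat >> h.py <<'E'
np.set_printoptions(precision=3,suppress=True)
q=np.load("q.npy")
def W(p):
    p=np.asarray(p,float);c,s=np.cos(q[2]),np.sin(q[2]);return np.array([q[0]+c*p[0]-s*p[1],q[1]+s*p[0]+c*p[1],p[2]])
def Rg(yaw,pitch=0):  # yaw: world azimuth (deg) of tool x; pitch: body tilted back(+x washer) by deg
    a=np.radians(yaw);x=np.array([np.cos(a),np.sin(a),0]);z=np.array([0,0,-1.]);M=np.c_[x,np.cross(z,x),z]
    yw=np.array([-np.sin(q[2]),np.cos(q[2]),0])
    return R.from_rotvec(yw*np.radians(pitch)).as_matrix()@M
def go(goals):
    s=state();T=R.from_rotvec(s["orientation"]).as_matrix();print("t",s["clock"],"tcp",s["tcp_pos"],"F",s["force"],"gap",s["finger_gap"])
    for p,M in goals:
        d=T.T@(np.asarray(p)-s["tcp_pos"])/.04;w=R.from_matrix(T.T@M).as_rotvec()/np.radians(5)
        print(np.r_[w,d].round(2).tolist(), "at",np.asarray(p).round(3))
def push(a,off,z): # pusher pose at bar angle a, offset outward
    return W([-.09+.115*np.cos(a)-off*np.sin(a),-.165-.115*np.sin(a)-off*np.cos(a),z]),Rg(np.degrees(q[2]-a))
E
python3 - <<'E'
from h import *
M=R.from_rotvec(state()["orientation"]).as_matrix()
go([([.40,.40,.37],M),([.50,.2,.37],M),([.52,-.1,.37],Rg(0)),(push(1.28,.04,.37)[0],Rg(0)),push(1.28,.04,.37)])
E
```

```text
t 1.35 tcp [0.248 0.601 0.239] F [ 0.452 -0.07   0.385] gap 0.9995499906068154
[0.0, 0.0, 0.0, -3.19, 5.42, -3.28] at [0.4  0.4  0.37]
[0.0, 0.0, 0.0, -6.86, 9.64, -3.28] at [0.5  0.2  0.37]
[0.0, -0.0, 13.51, -13.6, 12.97, -3.28] at [ 0.52 -0.1   0.37]
[0.0, -0.0, 13.51, -18.26, 15.47, -3.28] at [ 0.541 -0.311  0.37 ]
[-0.0, -0.0, 26.27, -18.26, 15.47, -3.28] at [ 0.541 -0.311  0.37 ]
```

View pics/a_wrist.png

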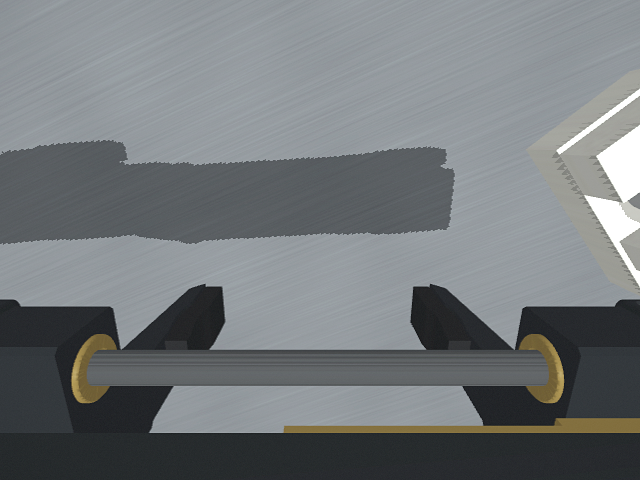

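The wrist view shows both jaws at columns 220 and 415. The gripper's wide side runs along the jaw axis. I'll travel high, clear of the arc.

>>> step_arm([
  [[0, 0, 0, -0.5, 0.6, -0.9, 0], [0, 0, 1, -1.3, 1.8, -1.8, 0], [0, 0, 2.5, -2.0, 2.8, -2.6, 0], [0, 0, 4, -2.6, 4.0, -3.2, 0], [0, 0, 5.5, -3.3, 5.1, -3.2, 0]],
])

```text
clock: 1.85
tcp_pos: [0.3672, 0.428, 0.363]
orientation: [-2.951, -1.069, -0.005]
force: [0.8, -0.5, -0.7]
finger_gap: 0.572
```

Run:
```python
from h import *
go([([.48,.2,.37],Rg(30)),([.52,-.1,.37],Rg(0)),push(1.28,.04,.37)])
```

```text
t 1.85 tcp [0.367 0.428 0.363] F [ 0.822 -0.507 -0.66 ] gap 0.5715289331061257
[-0.02, -0.05, 1.96, -1.48, 6.18, -0.19] at [0.48 0.2  0.37]
[-0.03, -0.04, 7.96, -5.52, 12.58, -0.22] at [ 0.52 -0.1   0.37]
[-0.06, -0.02, 20.72, -8.48, 16.97, -0.24] at [ 0.541 -0.311  0.37 ]
```

>>> step_arm([
  [[0, 0, 1, -0.3, 1.2, -0.1, 0], [0, 0, 2, -0.6, 2.4, -0.2, 0], [0, 0, 3.5, -0.9, 3.6, -0.2, 0], [0, 0, 5, -1.2, 4.8, -0.2, 0], [0, 0, 6.5, -1.5, 6.0, -0.2, 0]],
])

```text
clock: 2.35
tcp_pos: [0.4752, 0.204, 0.3687]
orientation: [-3.135, -0.199, -0.001]
force: [0.4, 0.1, -0.3]
finger_gap: 0.119
```

Run:
```python
from h import *
go([([.52,-.1,.37],Rg(0)),push(1.28,.04,.37)])
```

```text
t 2.35 tcp [0.475 0.204 0.369] F [ 0.412  0.1   -0.287] gap 0.11867423761904566
[-0.01, -0.01, 1.45, 0.15, 7.68, -0.04] at [ 0.52 -0.1   0.37]
[-0.01, -0.0, 14.21, 0.01, 12.97, -0.04] at [ 0.541 -0.311  0.37 ]
```

>>> step_arm([
  [[0, 0, 1.6, 0.0, 1.2, 0, 0], [0, 0, 3.2, 0.1, 2.4, 0, 0], [0, 0, 4.8, 0.1, 3.6, 0, 0], [0, 0, 6.4, 0.1, 4.8, 0, 0], [0, 0, 8.0, 0.1, 6.0, 0, 0]],
])

```text
clock: 2.85
tcp_pos: [0.5101, -0.0334, 0.3686]
orientation: [-3.013, 0.886, -0.001]
force: [0.9, 0.6, 0.7]
finger_gap: 0.007
```

Run:
```python
from h import *
go([push(1.28,.04,.37)])
```

```text
t 2.85 tcp [ 0.51  -0.033  0.369] F [0.94  0.575 0.727] gap 0.0065070272425522225
[-0.01, -0.0, 6.21, 4.4, 5.41, -0.04] at [ 0.541 -0.311  0.37 ]
```

>>> step_arm([
  [[0, 0, 1.5, 0.8, 0.9, 0, 0], [0, 0, 3, 1.6, 1.8, 0, 0], [0, 0, 4.5, 2.4, 2.8, 0, 0], [0, 0, 6, 3.2, 3.7, 0, 0], [0, 0, 6.2, 3.9, 4.6, 0, 0]],
])

```text
clock: 3.35
tcp_pos: [0.5434, -0.2723, 0.3684]
orientation: [2.669, -1.656, 0.001]
force: [-0.8, 0.6, 0.1]
finger_gap: 0.004
```

Run:
```python
from h import *
go([push(1.28,.04,.37),push(1.28,.04,.088)])
f=grab_frame("wrist");cv2.imwrite("pics/c_wrist.png",f["color"])
print(proj(f,W([-.09+.115*np.cos(1.28),-.165-.115*np.sin(1.28),.126])))
```

```text
t 3.35 tcp [ 0.543 -0.272  0.368] F [-0.802  0.607  0.08 ] gap 0.0037691855583713305
[-0.0, -0.01, 0.03, 0.83, 0.47, -0.04] at [ 0.541 -0.311  0.37 ]
[-0.0, -0.01, 0.03, 0.83, 0.47, 7.01] at [ 0.541 -0.311  0.088]
[[346.542 190.495]]
```

View pics/c_wrist.png

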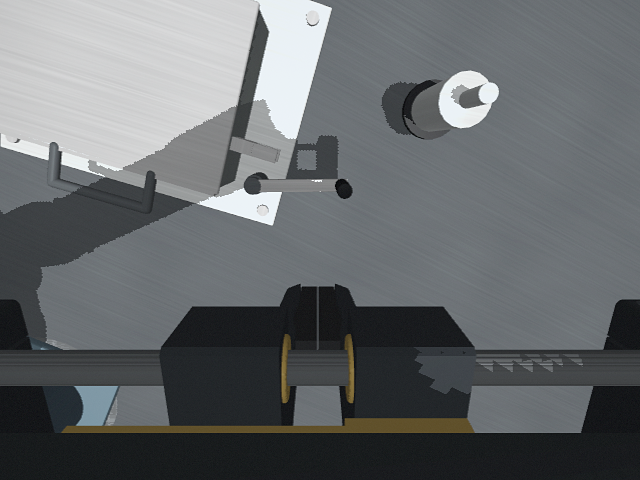

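The wrist view shows the knob at (344,187), against a prediction of (346,190), so the model fits. The fingers are closed and sit on the outer side of the bar. Next I descend.

>>> step_arm([
  [[0, 0, 0, 0.8, 0.5, 1.0, 0], [0, 0, 0, 0.8, 0.5, 2.2, 0], [0, 0, 0, 0.8, 0.5, 3.4, 0], [0, 0, 0, 0.8, 0.5, 4.6, 0], [0, 0, 0, 0.8, 0.5, 5.6, 0]],
])

```text
clock: 3.9
tcp_pos: [0.5389, -0.3073, 0.1417]
orientation: [-2.672, 1.651, 0.002]
force: [0.7, -0.5, -0.2]
finger_gap: 0.004
```

Run:
```python
from h import *
go([push(1.28,.04,.088)])
```

```text
t 3.9 tcp [ 0.539 -0.307  0.142] F [ 0.726 -0.474 -0.205] gap 0.003895586578663953
[0.01, 0.02, 0.07, 0.1, -0.02, 1.34] at [ 0.541 -0.311  0.088]
```

>>> step_arm([
  [[0, 0, 0, 0.1, 0, 0.9, 0], [0, 0, 0, 0.1, 0, 1.35, 0], [0, 0, 0, 0.1, 0, 1.35, 0]],
])

```text
clock: 4.2
tcp_pos: [0.54, -0.3106, 0.0882]
orientation: [2.672, -1.652, -0.007]
force: [0.1, -0.1, 1.0]
finger_gap: 0.008
```

Run:
```python
from h import *
f=grab_frame("wrist");cv2.imwrite("pics/d_wrist.png",f["color"])
go([push(a,o,.088) for a,o in((1.28,.02),(1.1,.02),(.95,.02),(.8,.02),(.65,.02),(.5,.02),(.35,.02),(.2,.02),(.1,.02),(0,.02))])
```

```text
t 4.25 tcp [ 0.541 -0.311  0.09 ] F [0.143 0.407 0.901] gap 0.005776529452249216
[0.01, 0.01, 0.07, -0.02, -0.51, 0.06] at [ 0.559 -0.302  0.088]
[0.01, 0.01, -1.99, 0.03, -1.03, 0.06] at [ 0.579 -0.294  0.088]
[0.01, 0.01, -3.71, -0.0, -1.47, 0.06] at [ 0.594 -0.285  0.088]
[0.01, 0.01, -5.43, -0.1, -1.9, 0.06] at [ 0.607 -0.274  0.088]
[0.0, 0.01, -7.15, -0.26, -2.3, 0.06] at [ 0.619 -0.261  0.088]
[0.0, 0.01, -8.87, -0.48, -2.68, 0.06] at [ 0.628 -0.246  0.088]
[0.0, 0.01, -10.58, -0.76, -3.02, 0.06] at [ 0.636 -0.23   0.088]
[0.0, 0.01, -12.3, -1.08, -3.32, 0.06] at [ 0.641 -0.214  0.088]
[0.0, 0.01, -13.45, -1.32, -3.49, 0.06] at [ 0.642 -0.202  0.088]
[0.0, 0.01, -14.6, -1.57, -3.63, 0.06] at [ 0.643 -0.19   0.088]
```

View pics/d_wrist.png

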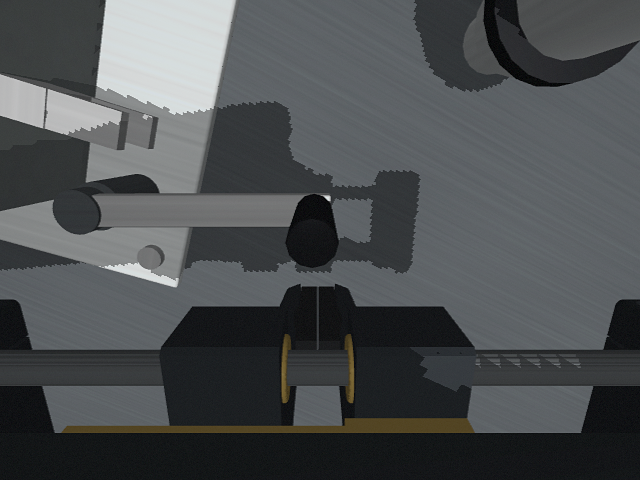

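The knob, at (312,240), is directly in front of the closed fingers at (318,300). I'll push along the arc.

>>> step_arm([
  [[0, 0, 0, 0, -0.5, 0.05, 0], [0, 0, -1, 0, -0.8, 0.05, 0], [0, 0, -2, 0, -1.05, 0.05, 0], [0, 0, -3.7, 0, -1.5, 0.05, 0], [0, 0, -5.4, -0.1, -1.9, 0.05, 0]],
])

```text
clock: 4.75
tcp_pos: [0.6085, -0.2749, 0.0909]
orientation: [2.986, -0.974, 0.004]
force: [-2.3, 0.4, -1.4]
finger_gap: 0.006
```

Run:
```python
from h import *
go([push(a,o,.088) for a,o in((.65,.02),(.5,.02),(.35,.02),(.2,.02),(.1,.02),(0,.02))])
```

```text
t 4.75 tcp [ 0.609 -0.275  0.091] F [-2.316  0.423 -1.437] gap 0.00602968718494245
[0.01, -0.03, -1.69, 0.0, -0.44, 0.07] at [ 0.619 -0.261  0.088]
[0.01, -0.03, -3.4, -0.02, -0.87, 0.07] at [ 0.628 -0.246  0.088]
[0.01, -0.03, -5.12, -0.11, -1.3, 0.07] at [ 0.636 -0.23   0.088]
[0.01, -0.03, -6.84, -0.26, -1.71, 0.07] at [ 0.641 -0.214  0.088]
[0.02, -0.03, -7.99, -0.39, -1.97, 0.07] at [ 0.642 -0.202  0.088]
[0.02, -0.03, -9.13, -0.55, -2.22, 0.07] at [ 0.643 -0.19   0.088]
```

>>> step_arm([
  [[0, 0, -1.7, 0, -0.45, 0.05, 0], [0, 0, -3.4, 0, -0.85, 0.05, 0], [0, 0, -5.1, -0.1, -1.3, 0.05, 0], [0, 0, -6.8, -0.25, -1.7, 0.05, 0], [0, 0, -7.5, -0.35, -1.85, 0.05, 0]],
])

```text
clock: 5.25
tcp_pos: [0.6426, -0.2053, 0.0893]
orientation: [3.14, 0.039, 0.007]
force: [0.4, -0.3, -1.0]
finger_gap: 0.004
```

Run:
```python
from h import *
go([push(a,o,.088) for a,o in((.2,.02),(.1,.02),(0,.02),(0,.015),(0,.01))])
f=grab_frame("wrist");cv2.imwrite("pics/e_wrist.png",f["color"])
```

```text
t 5.25 tcp [ 0.643 -0.205  0.089] F [ 0.443 -0.273 -0.953] gap 0.003963240832587069
[0.01, -0.05, 0.67, -0.05, 0.2, 0.03] at [ 0.641 -0.214  0.088]
[0.02, -0.05, -0.47, -0.0, -0.08, 0.03] at [ 0.642 -0.202  0.088]
[0.02, -0.05, -1.62, 0.02, -0.37, 0.03] at [ 0.643 -0.19   0.088]
[0.02, -0.05, -1.62, 0.01, -0.5, 0.03] at [ 0.642 -0.185  0.088]
[0.02, -0.05, -1.62, -0.01, -0.62, 0.03] at [ 0.641 -0.181  0.088]
```

View pics/e_wrist.png

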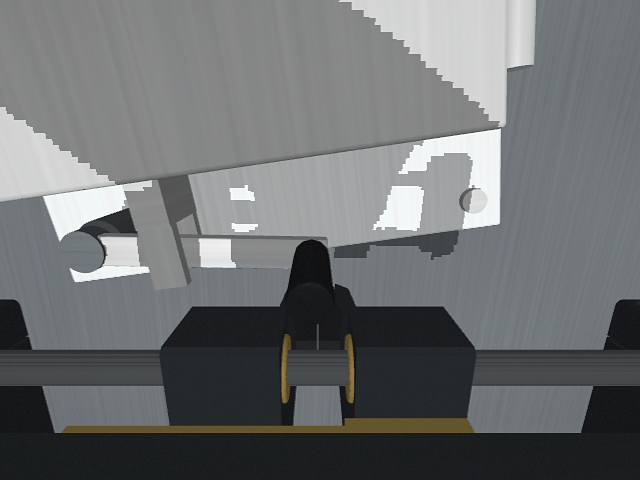

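The bar is entering the bracket at (165,250), and the knob at (310,280) is against the fingers. I'll push gently on to the stop, watching the force.

>>> step_arm([
  [[0, 0, -0.6, 0, -0.1, 0.03, 0], [0, 0, -1.0, 0, -0.2, 0.03, 0], [0, 0, -1.4, 0, -0.3, 0.03, 0], [0, 0, -1.6, 0, -0.37, 0.03, 0], [0, 0, -1.6, 0, -0.37, 0.03, 0]],
])

```text
clock: 5.8
tcp_pos: [0.6401, -0.1909, 0.0855]
orientation: [-3.132, -0.249, -0.001]
force: [-0.6, -0.4, -0.8]
finger_gap: 0.001
```

>>> step_arm([
  [[0, 0, 0, 0, -0.08, 0, 0], [0, 0, 0, 0, -0.12, 0, 0], [0, 0, 0, 0, -0.12, 0, 0]],
])

```text
clock: 6.1
tcp_pos: [0.6392, -0.1869, 0.0851]
orientation: [3.131, 0.247, 0.0]
force: [0.0, -2.4, 0.8]
finger_gap: 0.003
```

>>> step_arm([
  [[0, 0, 0, 0, -0.1, 0, 0], [0, 0, 0, 0, -0.15, 0, 0], [0, 0, 0, 0, -0.2, 0, 0]],
])

```text
clock: 6.4
tcp_pos: [0.6391, -0.1866, 0.0855]
orientation: [3.121, 0.24, 0.007]
force: [9.3, -20.1, -11.3]
finger_gap: 0.005
```

Run:
```python
from h import *
go([push(0,.02,.088)])
f=grab_frame("wrist");cv2.imwrite("pics/f_wrist.png",f["color"])
```

```text
t 6.4 tcp [ 0.639 -0.187  0.085] F [  9.32  -20.068 -11.324] gap 0.004587890750319267
[0.13, -0.04, -0.15, 0.08, 0.11, -0.06] at [ 0.643 -0.19   0.088]
```

View pics/f_wrist.png

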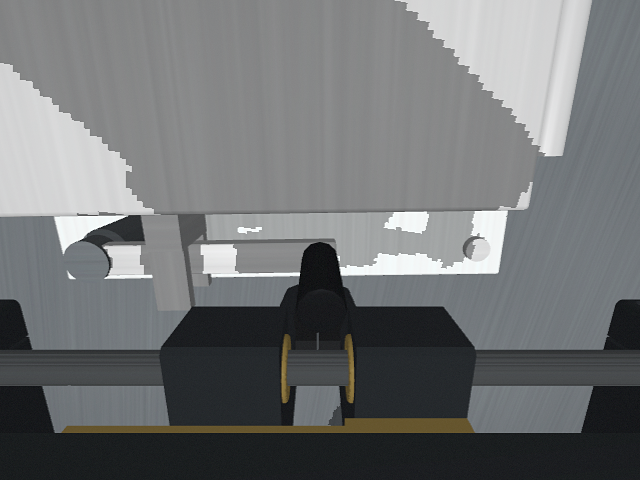

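The reaction is 20 N at the expected home position, and the bar at row 255 is parallel to the lid edge at row 212 and through the bracket, so it is against its stop. I'll back off and rise.

>>> step_arm([
  [[0, 0, 0, 0, 0.3, 0, 0], [0, 0, 0, 0, 0.8, 0, 0], [0, 0, 0, 0, 0.8, -1.1, 0], [0, 0, 0, 0, 0.5, -2.3, 20], [0, 0, 0, 0, 0.2, -3.5, 28]],
])

```text
clock: 6.95
tcp_pos: [0.6382, -0.1861, 0.2259]
orientation: [-3.13, -0.246, 0.004]
force: [1.3, -0.4, -0.4]
finger_gap: 0.163
```

Run:
```python
from h import *
f=grab_frame("wrist");cv2.imwrite("pics/g_wrist.png",f["color"])
y=np.degrees(q[2]);h=W([-.147,0,0])
go([([h[0],h[1],.26],Rg(y)),([h[0],h[1],.089],Rg(y))])
```

```text
t 7.0 tcp [ 0.643 -0.185  0.235] F [ 3.017 -0.393  6.244] gap 0.20897799610072232
[0.01, -0.12, -0.08, -4.34, -4.45, -0.67] at [ 0.443 -0.036  0.26 ]
[0.01, -0.12, -0.08, -4.38, -4.45, 3.6] at [ 0.443 -0.036  0.089]
```

View pics/g_wrist.png

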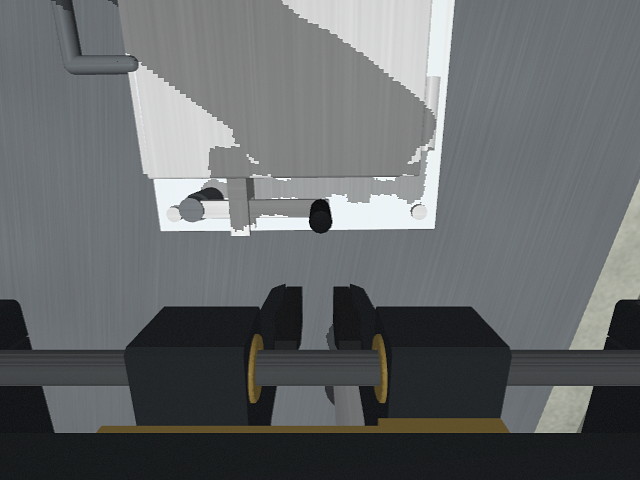

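The bar, from post (190,210) to knob (320,215), sits in the bracket parallel to the tub, so it is home. Next is the handle.

>>> step_arm([
  [[0, 0, 0, -0.8, -0.8, -0.8, 30], [0, 0, 0, -1.7, -1.7, -0.8, 30], [0, 0, 0, -2.6, -2.6, -0.8, 30], [0, 0, 0, -3.4, -3.5, -0.8, 30], [0, 0, 0, -4.2, -4.3, -0.8, 30]],
])

```text
clock: 7.5
tcp_pos: [0.444, -0.0414, 0.2567]
orientation: [-3.131, -0.249, 0.001]
force: [0.5, 0.4, 0.6]
finger_gap: 0.346
```

>>> step_arm([
  [[0, 0, 0, 0, 0, 0, 30], [0, 0, 0, 0, 0, 0, 30], [0, 0, 0, 0, 0, 0, 30]],
])

```text
clock: 7.8
tcp_pos: [0.4471, -0.0436, 0.2574]
orientation: [3.132, 0.247, 0.002]
force: [-0.4, 0.2, -0.2]
finger_gap: 0.34
```

Run:
```python
from h import *
y=np.degrees(q[2]);h=W([-.147,0,0])
go([([h[0],h[1],.15],Rg(y)),([h[0],h[1],.089],Rg(y))])
f=grab_frame("wrist");t=grab_frame("top");s=grab_frame("side")
im=f["color"].copy()
for yy in(-.055,0,.055):
    u=proj(f,W([-.147,yy,.108]))[0];print(u);cv2.circle(im,tuple(int(v) for v in u),3,(0,0,255),-1)
for p in([-.108,-.134,.111],[-.108,.134,.111],[-.135-.0,.134,.01]):
    u=proj(f,W(p))[0];cv2.circle(im,tuple(int(v) for v in u),3,(255,0,0),-1)
cv2.imwrite("pics/h_wrist.png",im)
cv2.imwrite("pics/h_side.png",cv2.resize(s["color"][150:350,230:430],(600,600),interpolation=cv2.INTER_CUBIC))
```

```text
t 7.8 tcp [ 0.447 -0.044  0.257] F [-0.421  0.163 -0.181] gap 0.3396533877649583
[0.0, -0.01, -0.1, -0.08, -0.19, 2.68] at [ 0.443 -0.036  0.15 ]
[0.0, -0.01, -0.1, -0.08, -0.19, 4.21] at [ 0.443 -0.036  0.089]
[314.277 277.484]
[313.57  219.487]
[312.787 155.216]
```

View pics/h_wrist.png

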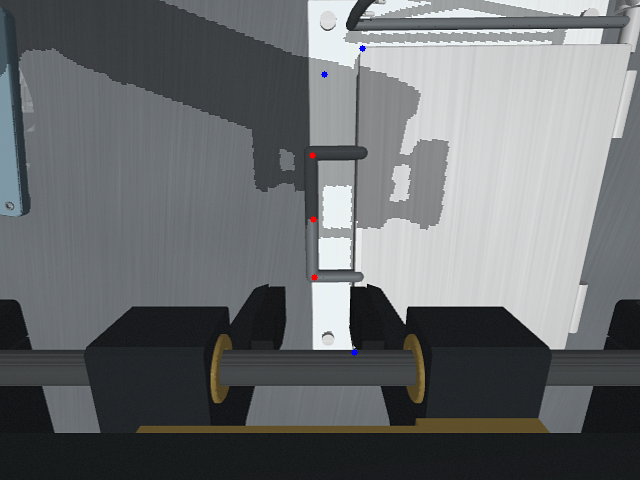

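View pics/h_side.png

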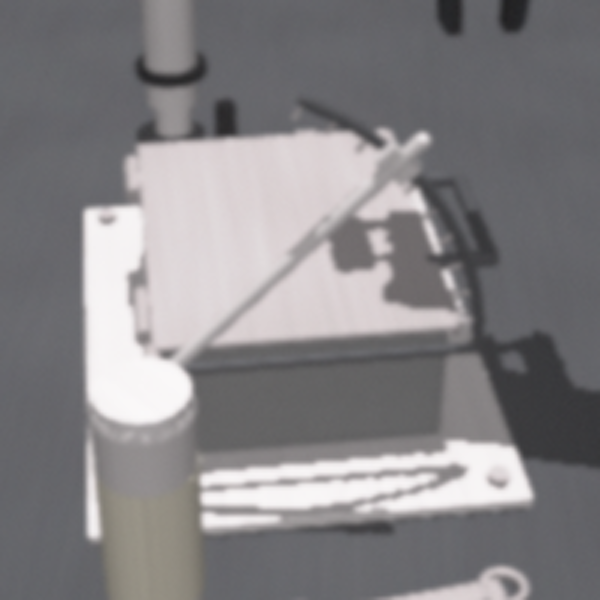

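The handle bar in the wrist view is at columns 306–317, centre about 311. The prediction was 313.5, so it is about 2 mm nearer the robot. I'll go down with that correction.

>>> step_arm([
  [[0, 0, 0, -0.1, -0.2, 1.0, 30], [0, 0, 0, -0.1, -0.2, 2.0, 30], [0, 0, 0, -0.1, -0.2, 2.7, 30], [0, 0, 0, -0.1, -0.2, 2.7, 30]],
])

```text
clock: 8.35
tcp_pos: [0.4388, -0.0365, 0.1462]
orientation: [3.131, 0.247, -0.011]
force: [-0.0, 0.0, 0.6]
finger_gap: 0.34
```

Run:
```python
from h import *
y=np.degrees(q[2]);h=W([-.149,0,0])
go([([h[0],h[1],.089],Rg(y))])
f=grab_frame("wrist")
im=f["color"].copy()
for yy in(-.055,0,.055):
    u=proj(f,W([-.149,yy,.108]))[0];cv2.circle(im,tuple(int(v) for v in u),3,(0,0,255),-1)
cv2.imwrite("pics/i_wrist.png",im)
```

```text
t 8.35 tcp [ 0.439 -0.036  0.146] F [-0.036  0.033  0.567] gap 0.3397894781334825
[-0.0, 0.08, -0.11, 0.06, 0.01, 1.43] at [ 0.441 -0.037  0.089]
```

View pics/i_wrist.png

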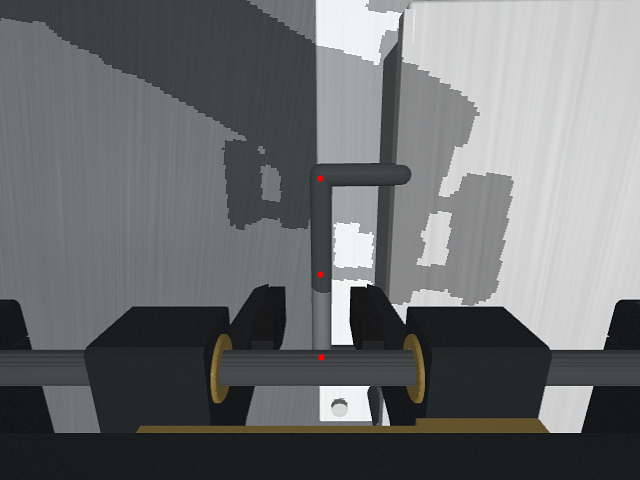

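The bar (column 321) is between the jaws (285 and 350), and the lip (column 385) is clear. I'll descend and close.

>>> step_arm([
  [[0, 0, 0, 0.05, 0, 0.7, 30], [0, 0, 0, 0.05, 0, 1.2, 30], [0, 0, 0, 0.05, 0, 1.45, 30], [0, 0, 0, 0.05, 0, 1.45, 30]],
])

```text
clock: 8.8
tcp_pos: [0.4434, -0.0358, 0.0913]
orientation: [3.132, 0.247, -0.0]
force: [-0.2, -0.7, 0.5]
finger_gap: 0.339
```

>>> step_arm([
  [[0, 0, 0, 0, 0, 0, 0], [0, 0, 0, 0, 0, 0, 0], [0, 0, 0, 0, 0, 0, 0], [0, 0, 0, 0, 0, 0, 0], [0, 0, 0, 0, 0, 0, 0]],
])

```text
clock: 9.3
tcp_pos: [0.4408, -0.0362, 0.0914]
orientation: [-3.132, -0.247, 0.006]
force: [-5.5, -2.2, 5.1]
finger_gap: 0.125
```

```bash
cat >> h.py <<'E'
def lift(a,pitch,hx=.099):
    y=np.degrees(q[2]);r=.247
    b=W([hx-r*np.cos(a),0,.106+r*np.sin(a)]); M=Rg(y,pitch); return b+M[:,2]*.019,M
E
python3 - <<'E'
from h import *
go([lift(a,a*25) for a in(0,.1,.2,.3,.4,.5,.6,.7,.774)])
E
```

```text
t 9.3 tcp [ 0.441 -0.036  0.091] F [-5.526 -2.23   5.062] gap 0.12517247228717718
[-0.01, 0.04, -0.1, 0.02, 0.01, 0.11] at [ 0.442 -0.037  0.087]
[-0.01, -0.46, -0.1, 0.03, 0.01, -0.51] at [ 0.442 -0.037  0.112]
[-0.01, -0.96, -0.1, 0.1, 0.01, -1.12] at [ 0.445 -0.036  0.136]
[-0.01, -1.46, -0.1, 0.23, 0.01, -1.72] at [ 0.45  -0.035  0.16 ]
[-0.01, -1.96, -0.1, 0.42, 0.01, -2.3] at [ 0.458 -0.034  0.183]
[-0.02, -2.46, -0.1, 0.67, 0.01, -2.86] at [ 0.468 -0.032  0.206]
[-0.02, -2.96, -0.1, 0.97, 0.0, -3.4] at [ 0.48  -0.03   0.227]
[-0.02, -3.46, -0.1, 1.32, 0.0, -3.89] at [ 0.493 -0.028  0.247]
[-0.02, -3.83, -0.1, 1.61, -0.0, -4.24] at [ 0.505 -0.026  0.261]
```

The opening stopped at about 11 mm, so the handle is gripped. I'll lift along the hinge arc with a partial tilt.

>>> step_arm([
  [[0, -0.25, 0, 0.0, 0, -0.3, 0], [0, -0.5, 0, 0.02, 0, -0.62, 0], [0, -0.75, 0, 0.04, 0, -0.92, 0], [0, -1.0, 0, 0.09, 0, -1.23, 0], [0, -1.25, 0, 0.15, 0, -1.53, 0]],
])

```text
clock: 9.8
tcp_pos: [0.4473, -0.0351, 0.1529]
orientation: [3.118, 0.246, -0.176]
force: [-0.2, -0.6, -5.1]
finger_gap: 0.127
```

Run:
```python
from h import *
go([lift(a,a*25) for a in(.25,.3,.35,.4,.5,.6,.7,.774)])
```

```text
t 9.8 tcp [ 0.447 -0.035  0.153] F [-0.237 -0.648 -5.07 ] gap 0.12710731026398153
[-0.01, 0.04, -0.1, 0.01, 0.01, 0.12] at [ 0.447 -0.036  0.148]
[-0.01, -0.21, -0.1, 0.05, 0.01, -0.19] at [ 0.45  -0.035  0.16 ]
[-0.01, -0.46, -0.1, 0.11, 0.01, -0.49] at [ 0.454 -0.035  0.172]
[-0.01, -0.71, -0.1, 0.18, 0.01, -0.79] at [ 0.458 -0.034  0.183]
[-0.02, -1.21, -0.1, 0.36, 0.01, -1.37] at [ 0.468 -0.032  0.206]
[-0.02, -1.71, -0.1, 0.6, 0.01, -1.94] at [ 0.48  -0.03   0.227]
[-0.02, -2.21, -0.1, 0.9, 0.0, -2.47] at [ 0.493 -0.028  0.247]
[-0.02, -2.58, -0.1, 1.15, 0.0, -2.84] at [ 0.505 -0.026  0.261]
```

>>> step_arm([
  [[0, -0.25, 0, 0.05, 0, -0.3, 0], [0, -0.5, 0, 0.1, 0, -0.6, 0], [0, -0.75, 0, 0.18, 0, -0.91, 0], [0, -1.0, 0, 0.26, 0, -1.2, 0], [0, -1.25, 0, 0.36, 0, -1.5, 0]],
])

```text
clock: 10.3
tcp_pos: [0.4687, -0.0315, 0.2109]
orientation: [3.096, 0.245, -0.342]
force: [0.1, -0.1, -8.1]
finger_gap: 0.126
```

Run:
```python
from h import *
go([lift(a,a*25) for a in(.5,.55,.6,.65,.7,.74,.774)])
```

```text
t 10.3 tcp [ 0.469 -0.032  0.211] F [ 0.084 -0.112 -8.087] gap 0.12622238003217154
[-0.02, 0.02, -0.1, -0.0, 0.01, 0.13] at [ 0.468 -0.032  0.206]
[-0.02, -0.23, -0.1, 0.08, 0.01, -0.17] at [ 0.473 -0.031  0.217]
[-0.02, -0.48, -0.1, 0.18, 0.01, -0.46] at [ 0.48  -0.03   0.227]
[-0.02, -0.73, -0.1, 0.29, 0.01, -0.74] at [ 0.486 -0.029  0.237]
[-0.02, -0.98, -0.09, 0.41, 0.01, -1.02] at [ 0.493 -0.028  0.247]
[-0.03, -1.18, -0.09, 0.53, 0.01, -1.24] at [ 0.5   -0.027  0.255]
[-0.03, -1.35, -0.09, 0.63, 0.01, -1.42] at [ 0.505 -0.026  0.261]
```

>>> step_arm([
  [[0, -0.25, 0, 0.08, 0, -0.3, 0], [0, -0.5, 0, 0.18, 0, -0.59, 0], [0, -0.75, 0, 0.29, 0, -0.87, 0], [0, -1.0, 0, 0.42, 0, -1.15, 0], [0, -1.2, 0, 0.53, 0, -1.37, 0]],
])

```text
clock: 10.8
tcp_pos: [0.5015, -0.026, 0.2596]
orientation: [3.066, 0.243, -0.501]
force: [1.4, 0.5, -9.1]
finger_gap: 0.127
```

>>> step_arm([
  [[0, 0, 0, 0, 0, 0, 0], [0, 0, 0, 0, 0, 0, 0], [0, 0, 0, 0, 0, 0, 0]],
])

```text
clock: 11.1
tcp_pos: [0.5009, -0.0261, 0.2588]
orientation: [3.067, 0.243, -0.5]
force: [-0.7, 0.2, -6.2]
finger_gap: 0.128
```

Run:
```python
from h import *
go([lift(a,a*25) for a in(.7,.74,.774)])
s=grab_frame("side");t=grab_frame("top");w=grab_frame("wrist")
cv2.imwrite("pics/j_side.png",cv2.resize(s["color"][130:330,230:430],(600,600),interpolation=cv2.INTER_CUBIC))
cv2.imwrite("pics/j_wrist.png",w["color"]);cv2.imwrite("pics/j_top.png",cv2.resize(t["color"][160:330,190:510],(800,425),interpolation=cv2.INTER_CUBIC))
```

```text
t 11.1 tcp [ 0.501 -0.026  0.259] F [-0.68   0.196 -6.171] gap 0.12753465659590582
[-0.04, 0.2, -0.09, -0.09, 0.02, 0.34] at [ 0.493 -0.028  0.247]
[-0.04, 0.0, -0.09, 0.0, 0.01, 0.11] at [ 0.5   -0.027  0.255]
[-0.04, -0.17, -0.09, 0.08, 0.01, -0.08] at [ 0.505 -0.026  0.261]
```

View pics/j_side.png

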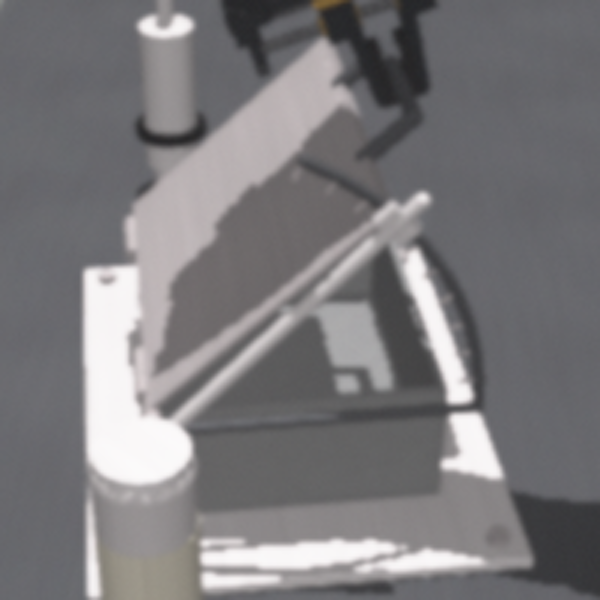

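View pics/j_wrist.png

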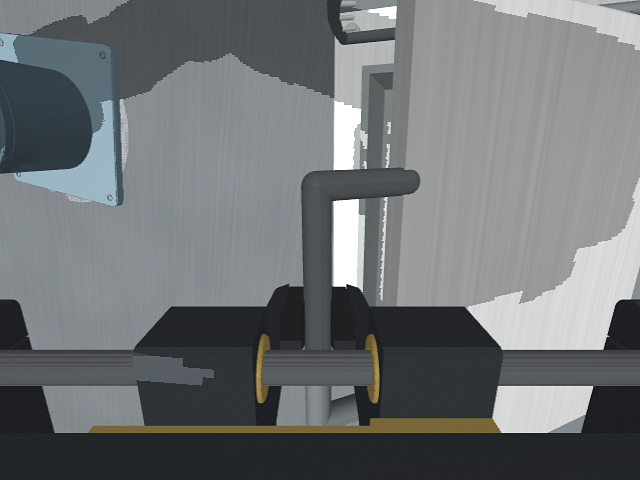

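View pics/j_top.png

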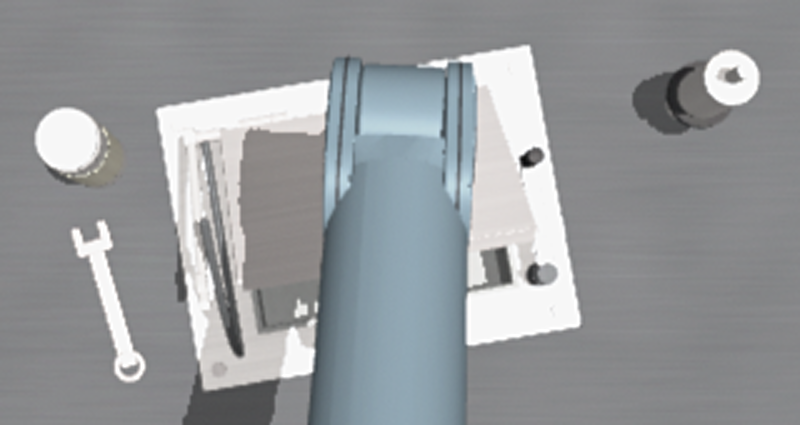

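The lid is up and close to parallel with the marker in the side view: the lid edge runs (150,400)–(392,208) in the crop and the marker (175,420)–(428,200). I'll measure both angles against the model.

Run:
```python
from h import *
s=grab_frame("side")
K=4;x0,y0,x1,y1=270,170,390,290
im=cv2.resize(s["color"][y0:y1,x0:x1],None,fx=K*1.25,fy=K*1.25,interpolation=cv2.INTER_CUBIC);k=K*1.25
px=lambda u:tuple(int(round(v)) for v in ((np.array(u)+.5-[x0,y0])*k-.5))
cv2.imwrite("pics/k0.png",im)
def pt(r,h,y,a): return W([.099-r*np.cos(a)+h*np.sin(a),y,.104+r*np.sin(a)+h*np.cos(a)])
for a,c in((.72,(255,0,0)),(.77,(0,255,0)),(.82,(0,0,255))):
    A=proj(s,pt(0.04,0.007,.134,a))[0];B=proj(s,pt(.207,.007,.134,a))[0];cv2.line(im,px(A),px(B),c,1)
    A=proj(s,pt(0.04,0,.163,a))[0];B=proj(s,pt(.235,0,.163,a))[0];cv2.line(im,px(A),px(B),c,1)
cv2.imwrite("pics/k.png",im)
```

```text
(no output)
```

View pics/k.png

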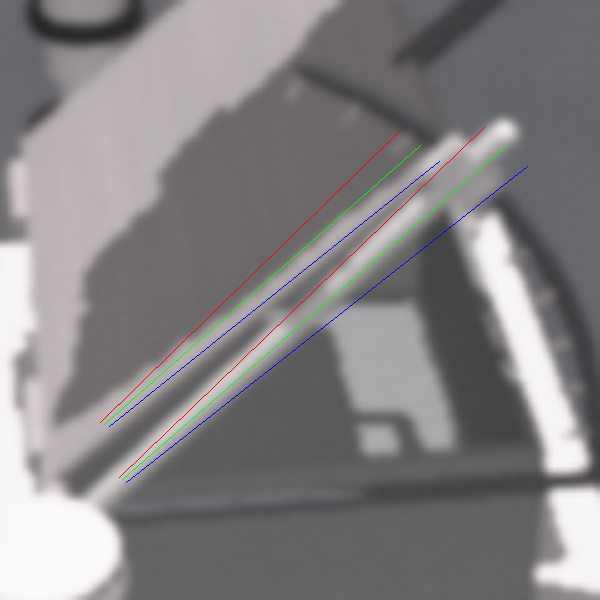

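View pics/k0.png

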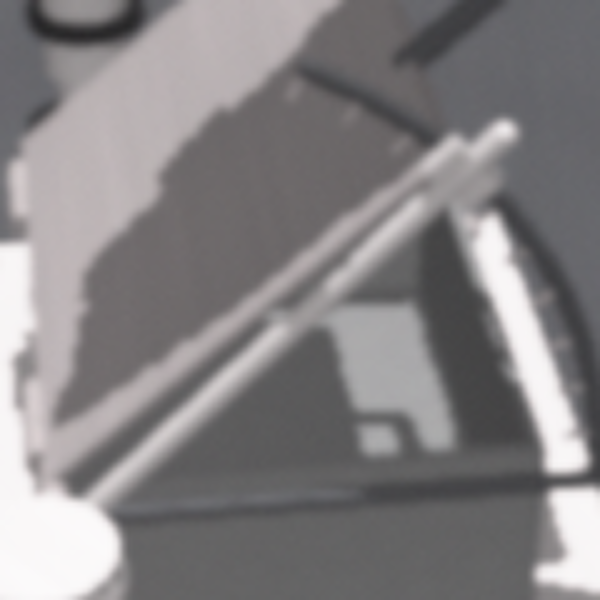

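The eyeballed slopes aren't accurate enough, so I'll measure the edges with subpixel profiles.

Run:
```python
from h import *
from scipy.ndimage import map_coordinates
s=grab_frame("side");g=cv2.cvtColor(s["color"],cv2.COLOR_BGR2GRAY).astype(float)
def pt(r,h,y,a): return W([.099-r*np.cos(a)+h*np.sin(a),y,.104+r*np.sin(a)+h*np.cos(a)])
def prof(A,B,ts,lo,hi):
    d=(B-A)/np.linalg.norm(B-A);n=np.array([-d[1],d[0]]);n=n if n[1]>0 else -n
    o=np.arange(lo,hi,.5)
    for t in ts:
        P=A+(B-A)*t+o[:,None]*n
        v=map_coordinates(g,[P[:,1],P[:,0]],order=1);print(round(t,2),v.astype(int).tolist())
    return
print("marker offsets -6..6 (n down), bright rod")
A,B=proj(s,pt(0.04,0,.163,.774))[0]-[-1.3,.3],proj(s,pt(.235,0,.163,.774))[0]-[-1.3,.3]
prof(A,B,np.linspace(.05,.95,10),-6,6)
print("lid top-edge line at .745")
A,B=proj(s,pt(0.04,.004,.134,.745))[0]-[-1.3,.3],proj(s,pt(.207,.004,.134,.745))[0]-[-1.3,.3]
prof(A,B,np.linspace(.05,.95,10),-6,6)
```

```text
marker offsets -6..6 (n down), bright rod
0.05 [94, 96, 99, 111, 127, 147, 168, 185, 194, 196, 192, 183, 172, 160, 147, 134, 121, 110, 101, 97, 95, 95, 95, 96]
0.15 [97, 97, 106, 120, 139, 161, 182, 194, 198, 199, 191, 180, 169, 156, 143, 130, 118, 108, 101, 96, 93, 92, 92, 92]
0.25 [99, 102, 112, 128, 150, 171, 187, 196, 200, 195, 187, 176, 163, 151, 138, 125, 113, 104, 98, 93, 91, 91, 91, 90]
0.35 [102, 105, 111, 128, 150, 171, 186, 195, 196, 191, 182, 171, 159, 147, 134, 121, 111, 102, 94, 92, 91, 90, 90, 90]
0.45 [115, 116, 122, 129, 137, 143, 148, 152, 154, 155, 153, 150, 145, 137, 127, 116, 105, 97, 93, 90, 90, 90, 90, 89]
0.55 [115, 112, 114, 126, 142, 159, 172, 180, 185, 179, 171, 162, 150, 138, 128, 123, 121, 126, 135, 146, 152, 159, 164, 166]
0.65 [122, 126, 133, 150, 169, 186, 195, 195, 191, 182, 171, 159, 147, 135, 124, 114, 107, 103, 101, 100, 99, 99, 98, 97]
0.75 [137, 137, 151, 168, 186, 194, 197, 196, 188, 178, 166, 154, 142, 128, 115, 102, 92, 83, 77, 72, 70, 69, 69, 69]
0.85 [167, 158, 152, 149, 149, 149, 150, 151, 152, 152, 150, 149, 147, 146, 147, 149, 150, 151, 1
[... 733 characters left out ...]
 166, 158, 149, 140, 136, 136, 140, 145, 151, 155, 162, 170, 178, 186]
0.55 [105, 105, 108, 111, 120, 131, 143, 154, 163, 167, 164, 158, 148, 137, 125, 116, 108, 107, 109, 113, 122, 132, 141, 147]
0.65 [105, 105, 106, 111, 119, 129, 143, 156, 166, 169, 168, 162, 153, 142, 130, 120, 115, 113, 120, 134, 148, 164, 177, 183]
0.75 [104, 106, 110, 117, 127, 139, 151, 160, 167, 168, 166, 161, 152, 142, 134, 129, 128, 142, 159, 177, 190, 198, 198, 192]
0.85 [102, 102, 103, 105, 108, 115, 125, 137, 149, 159, 161, 160, 155, 146, 138, 136, 144, 156, 172, 187, 196, 198, 194, 186]
0.95 [110, 106, 104, 103, 104, 109, 118, 130, 147, 162, 175, 178, 176, 171, 161, 152, 146, 144, 143, 146, 148, 150, 152, 153]
```

Slope drift puts the marker at about 0.774–0.79 and the lid at about 0.73 (side image) or 0.745 (arm kinematics). I'll raise the lid about 0.045 rad.

>>> step_arm([
  [[0, -0.1, 0, 0.05, 0, -0.12, 0], [0, -0.2, 0, 0.1, 0, -0.25, 0], [0, -0.2, 0, 0.1, 0, -0.25, 0], [0, -0.2, 0, 0.1, 0, -0.25, 0], [0, -0.2, 0, 0.1, 0, -0.25, 0]],
])

```text
clock: 11.85
tcp_pos: [0.5086, -0.0249, 0.2674]
orientation: [3.061, 0.243, -0.526]
force: [-1.0, 3.6, -6.7]
finger_gap: 0.124
```

```bash
cat > meas.py <<'E'
from h import *
from scipy.ndimage import map_coordinates,gaussian_filter1d
s=grab_frame("side");g=cv2.cvtColor(s["color"],cv2.COLOR_BGR2GRAY).astype(float)
def pt(r,h,y,a): return W([.099-r*np.cos(a)+h*np.sin(a),y,.104+r*np.sin(a)+h*np.cos(a)])
off=np.array([1.3,-.3])
def edge(y,h,r0,r1,a0,sign,ts,lo,hi):
    A,B=[proj(s,pt(r,h,y,a0))[0]+off for r in(r0,r1)];L=np.linalg.norm(B-A);d=(B-A)/L;n=np.array([-d[1],d[0]]);n=n if n[1]>0 else -n
    o=np.arange(lo,hi,.1);E=[]
    for t in ts:
        P=A+(B-A)*t+o[:,None]*n;v=gaussian_filter1d(map_coordinates(g,[P[:,1],P[:,0]],order=1),4)
        E.append(o[np.argmax(sign*np.gradient(v))])
    E=np.array(E);ts=np.array(ts)
    c=np.polyfit(ts*L,E,1);res=E-np.polyval(c,ts*L);k=np.abs(res)<.5;c=np.polyfit(ts[k]*L,E[k],1)
    # image angle per rad
    A2,B2=[proj(s,pt(r,h,y,a0+.05))[0] for r in(r0,r1)];ang=lambda d:np.arctan2(-d[1],d[0])
    sc=(ang(B2-A2)-ang(B-A))/.05
    print("  edges",E.round(1),"kept",k.sum());return a0-np.arctan(c[0])/sc
m=edge(.163,0.005,.04,.235,.774,+1,np.r_[np.arange(.05,.42,.04),np.arange(.55,.8,.04)],-6,1);print("marker upper edge angle",m)
ts=np.r_[np.arange(.03,.4,.04),np.arange(.52,.68,.03)]
l=edge(.134,.0015,.04,.207,.785,-1,ts,-2,4);print("lid lower edge",l,"diff",l-m)
l=edge(.134,.007,.04,.207,.785,+1,np.arange(.4,.97,.04),-4,3);print("lid upper edge",l,"diff",l-m)
st=state();T=R.from_rotvec(st["orientation"]).as_matrix();bz=st["tcp_pos"][2]-.0166*T[2,2]
print("kin",np.arcsin((bz-.104)/.247)-.0162,"F",st["force"],"qd",np.abs(st["qd"]).max(),st["clock"],st["finger_gap"],st["tcp_pos"])
E
python3 meas.py
python3 - <<'E'
from h import *
s=grab_frame("side")
cv2.imwrite("pics/l_side.png",cv2.resize(s["color"][170:290,270:390],(600,600),interpolation=cv2.INTER_CUBIC))
E
```

```text
edges [-1.2 -1.4 -1.5 -1.4 -1.5 -1.7 -1.7 -1.7 -1.8 -1.5 -1.5 -1.6 -2.1 -2.2
 -2.3 -2.4 -2.7] kept 17
marker upper edge angle 0.7886129961506718
  edges [-1.1 -1.  -1.  -0.9 -1.  -0.8 -1.  -0.8 -0.9  2.2 -0.8 -1.  -0.9 -0.9
 -0.7 -0.9] kept 15
lid lower edge 0.7818925981791444 diff -0.006720397971527459
  edges [-1.5 -1.8 -1.8 -2.  -2.1 -2.1 -1.8 -2.4 -2.1 -1.8 -1.5 -1.1 -0.9 -0.7
 -0.3] kept 11
lid upper edge 0.7561155331704263 diff -0.03249746298024547
kin 0.7942309494337004 F [-1.002  3.406 -7.07 ] qd 0.0017994175033701184 11.9 0.1230850435583784 [ 0.509 -0.025  0.267]
```

View pics/l_side.png

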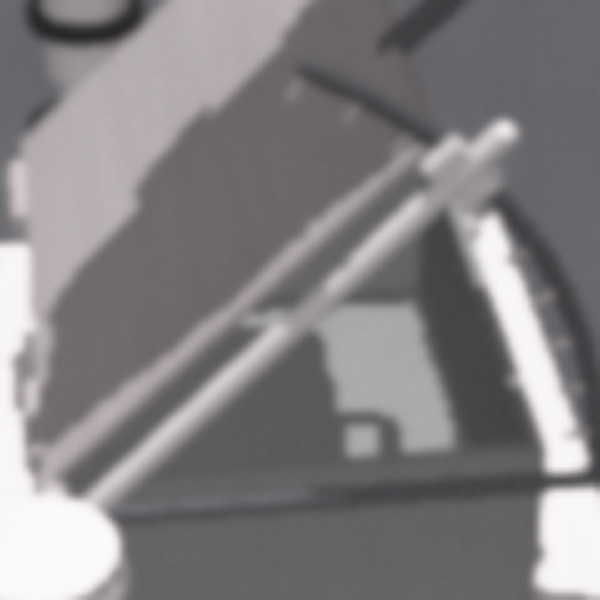

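The lid matches the marker within about 0.02 rad by all three measures. One last check of the latch, the bystanders and steadiness before handing in.

Run:
```python
from h import *
a=state()["tcp_pos"];t=grab_frame("top");b=state()["tcp_pos"];print("drift",b-a)
im=t["color"].copy();
for an in(0,.08):
    print(proj(t,W([-.09+.115*np.cos(an),-.165-.115*np.sin(an),.126])))
cv2.imwrite("pics/n.png",cv2.resize(im[160:330,190:510],(800,425),interpolation=cv2.INTER_CUBIC))
```

```text
drift [-0. -0.  0.]
[[404.515 221.426]]
[[408.274 220.938]]
```

View pics/n.png

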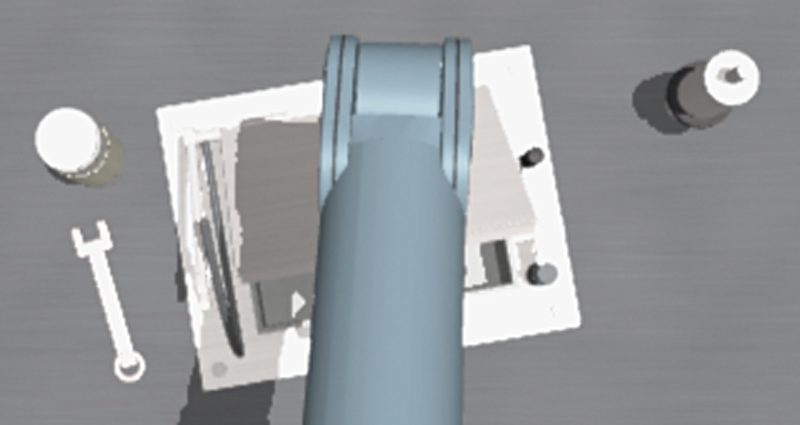

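The knob top at crop (537,155) is full-image (404.7,222), against a home prediction of (404.5,221.4). The bystanders and marker have not moved. Handing in.

```bash
python3 -c "
from workcell import *
print(sign_off())"
```

```text
the job is handed in; nothing more can be done
None
```

I swung the hold-down bar shut against its stop, then raised the lid to the marker and handed the job in while still holding it. `sign_off()` gave no verdict, so what follows rests on my own checks.

- **Hold-down bar:** I pushed its knob home with the fingers shut and felt a reaction of about 20 N at the expected position. In the last top view the knob was within about 1 px of its predicted home position (0.08 rad would be about 4 px).
- **Lid angle:** The readings for lid and marker did not agree exactly, but every matched pair is within about 0.03 rad, against a tolerance of 0.07 rad.

| Measure | Lid (rad) | Marker (rad) |
|---|---|---|
| Edge slope, side view | 0.782 | 0.789 |
| Corner / tip position, side view | 0.778 | 0.80 |
| Arm position | 0.794 | – |
| First fit, top and side views | – | 0.774 |

- **Discarded reading:** The lid's upper edge gave 0.756 rad (0.032 below the marker). I gave it little weight because that edge fit was poor.
- **Holding:** The wrist was carrying about 7 N of vertical load, with the handle still gripped and no measurable drift.
- **Surroundings:** The marker and all three bystanders looked unmoved in the last top view. The clock was near 12 s of the 54 s allowed.

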